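# Hang the test carrier level on the stand's peg

## Robot

A 6-joint arm with a two-finger parallel gripper is mounted at the origin on the work surface. World frame = base frame: x ahead of the robot, y to its left, z up, the work surface at z = 0. Lengths are in m, angles in rad, forces in N, time in s.
With the tool pointing down it reaches from about 0.325 to 0.9 m from the base axis. Payload 6.1 kg.
Tool frame: the origin (TCP) lies midway between the tips of the shut fingers; the grasp point (between the pads) lies r.grip_point_offset behind it (r.grip_point_offset is the distance from the TCP to the grasp point, in m); z points along the fingers, y is the direction in which the jaws open and shut (so a half turn about z gives the same grasp; the last joint's range is limited). The gripper opens to 87 mm and grips with 3 to 60 N. Pads are 19 mm wide; open, the fingers measure 117 mm over their backs; the gripper's body (75 mm by 190 mm) begins 51 mm behind the grasp point.
Start: joints at [1, 0.22, 1.526, -0, 1.395, -0.126], TCP at [0.269, 0.564, 0.223] pointing down, gripper open.
Joint ranges: [-2.98, 2.98], [-0.91, 2.08], [0.09, 2.57], [-1.24, 4.39], [0.2, 2.65], [-2.68, 2.68]. Speed limits (rad/s): [2.57, 2.57, 3.01, 3.14, 3.14, 3.14].

## Interface

Orientations are given as a rotation vector (axis times angle).
In Python, from station import r, read_camera, order gives the robot as it stands.
- The arm moves only by the tool move_arm, never from a script. Its argument "steps" is a list that holds one entry, the list of rows, each a list of 7 numbers: the turn, a rotation vector about the tool's x, y, z in degrees, then the shift along the tool's x, y, z in cm, then the finger opening in cm, from 0 to 8.7. A call has 1 to 20 rows; each row is the pose to reach, as a shift and turn from the pose measured when the call began, along the tool's axes at that moment; what a row does not reach only later rows make up. A row lasts 1/12 s, in which the tool goes at most 41.7 mm and 7.16 degrees, less where a joint would pass 70% of its speed; a pose out of reach is approached as far as the arm can. A call with a gripper value outside its range is refused whole. The fingers move at their own pace and stop on an object; "force" is the grip in N (left out, the last holds). Time passes only in rows, so rows that repeat a pose let the fingers close. It gives the time, the measured TCP pose, the force and the opening at its end, in the units of the state.
- r.sense(): the state, without advancing time (a new reading comes with each control period).
- read_camera(name): name is "scene" or "top"; returns a dict with "frame" (400x640x3 uint8, red, green, blue), "depth" (400x640 float32, m along the optical axis (not along the pixel's ray), 0 where there is no reading), "fx", "fy", "cx", "cy" (pixels), "dist" ([k1, k2, p1, p2, k3] as OpenCV has them; the pictures are not rectified), "origin" and "orientation" of the camera in the world. Camera axes: x right, y down, z forward; pixel columns grow to the right and rows downward; lengths in m; the calibration is good to about 2 mm. A picture is of the moment at which its call begins.
- order.job_done(): hands the job in, once; it reports no verdict.
The state is a dict: "time_s": time; "joint_pos": joint angles; "qd": joint speeds; "joint_efforts": joint torques, N m; "eef_pos": TCP position; "tool_rot": TCP orientation; "ft_force": force on the tool from outside, world axes, zero at the start; "torque": the same for the moment, N m; "gripper_width": finger opening in m.
Only numpy, scipy, OpenCV 4.12 (cv2) and the standard library are available. Lean on these libraries where they do the work, as an engineer would, in place of code of your own. Each camera call takes 0.05 s, during which the arm holds its last target.

## Task

Pick up the white carrier with its three cylinders in it and hang it on the stand's peg by the one hole in its top plate that makes it hang level, pushed along the peg until its plate rests against the red collar, then let go. The peg's height is set by hand and not known exactly, so feel or look for it; be gentle with the stand, keep the carrier upright with the cylinders in their wells, and leave the other things where they are.

Things in the scene. Friction and masses are not known exactly. Their poses are not given: they have to be found in the camera images.
- carrier: white carrier, 0.2 kg empty and then balanced about its middle, standing on the table. Origin: centre of its underside; z up, y along its width, x through the thickness of its plate. A tray 40 (x) x 120 (y) x 28 mm, wells centred at y = -40, 0, +40 mm; end uprights carry a plate with five holes in a row, 104 mm above the underside
- carrier_grip (a point): middle of the top edge (blue line) of the carrier's upright plate: 8 mm thick (x), 120 mm wide (y), from 88 to 170 mm above the underside. Grip this edge anywhere along it, fingers closing along the carrier's x; the holes' edges start 59 mm below the top edge. Axes as the carrier's
- slug_steel: solid dark steel cylinder, 26 mm across, 72 mm tall, 0.30 kg, standing in one of the carrier's wells (a different one each time) with 1 mm play, its foot 4 mm above the carrier's underside. Origin: centre of its foot
- blank_a: orange hollow plastic cylinder of the same size, 0.025 kg, in another well. Origin: centre of its foot
- blank_b: as blank_a, in the third well
- stand: grey stand, fixed: foot plate 170 x 110 x 12 mm and, at x = +55 mm, a telescopic post with a black head that carries a level peg. Origin: on the table below the peg. The peg's axis is 185 to 235 mm above the table, different each time and NOT measured: feel or look for it. The clamp holds 80 N, but the stand is delicate: keep forces on it under 25 N
- peg_foot (a point): point on the stand's foot plate, 12 mm above the table, straight below the peg's free tip (stand x = -50 mm, y = 0). The peg: steel rod 6 mm thick, from the red collar (20 mm across, front face at stand x = +20 mm) along the stand's -x, towards the robot, to its rounded tip. Plate against collar: plate's middle at x = +16 mm. Nothing rises over 10 mm above the peg's axis
- hole0: brass lining of the carrier's hole at y = -40 mm: opening 13 mm across (eight-sided, a corner at the top), 8 mm deep along x. Origin: centre of the hole; axes as the carrier's
- hole1: brass lining of the carrier's hole at y = -20 mm: opening 13 mm across (eight-sided, a corner at the top), 8 mm deep along x. Origin: centre of the hole; axes as the carrier's
- hole2: brass lining of the carrier's hole at y = 0 mm: opening 13 mm across (eight-sided, a corner at the top), 8 mm deep along x. Origin: centre of the hole; axes as the carrier's
- hole3: brass lining of the carrier's hole at y = 20 mm: opening 13 mm across (eight-sided, a corner at the top), 8 mm deep along x. Origin: centre of the hole; axes as the carrier's
- hole4: brass lining of the carrier's hole at y = 40 mm: opening 13 mm across (eight-sided, a corner at the top), 8 mm deep along x. Origin: centre of the hole; axes as the carrier's
- jar: clear jar with blue lid, 42 mm across, 55 mm tall; a bystander. Origin: centre of its underside
- spare_slug: a spare dark steel cylinder, 26 mm across, 72 mm tall, standing on the table; a bystander. Origin: centre of its underside
- screwdriver: green-handled screwdriver, lying; a bystander
- wrench: steel wrench, lying; a bystander
- flask: amber bottle, 54 mm across, 110 mm tall; a bystander. Origin: centre of its underside
- collar_ring: aluminium ring, 44 mm across, 14 mm tall; a bystander. Origin: centre of its underside
- parts_tray: grey parts tray, 120 x 160 x 35 mm; a bystander. Origin: centre of its underside
Mind the look-alikes: they are no part of the job. Leave any blue or yellow look-alike of the blank_b alone.

How it is judged:
By the outcome, as a careful person would: the job done as asked, in the order asked, and still so for the second after the job is handed in, with the robot touching nothing.
It also fails if it takes over 72 s, if anything falls off the work surface, if the arm or the gripper's body presses on something with over 40 N, if the wrist force passes 120 N, or if a joint passes its speed limit or range.

## Working session

There is one attempt and no reset: what is moved stays moved. The work goes in short steps, Python scripts to look and compute and a tool call to move; the robot and the scene stay as the last step left them, time stands still between calls to the robot, and variables do not carry over. Pictures are saved under pics/ and viewed, and the job is handed in when it is done.

Besides the shell and the picture viewer there is one more tool, called after "Request:" by a JSON object that holds its "fn" and its "kwargs", one argument or row to a line. move_arm: Moves the arm, as the interface text tells. Its arguments: {"type":"object","properties":{"steps":{"type":"array"},"force":{"type":"number"}},"required":["steps"]}

```bash
ls; mkdir -p pics; python3 - <<'E'
from station import r, read_camera, order
import cv2, numpy as np
print(r.sense(), r.grip_point_offset)
for n in ("scene","top"):
    c=read_camera(n)
    cv2.imwrite(f"pics/{n}0.png",c["frame"][:,:,::-1])
    np.savez(f"{n}0.npz",**c)
    print(n,c["fx"],c["fy"],c["cx"],c["cy"],c["dist"],c["origin"],c["orientation"])
E
```

```text
pics
{'time_s': 0.0, 'joint_pos': array([ 9.99883634e-01,  2.21221058e-01,  1.52759802e+00, -1.40189835e-05,
        1.39471199e+00, -1.26110412e-01]), 'qd': array([-0.0002781 ,  0.00146376, -0.00151352,  0.0005219 , -0.00014121,
        0.00045172]), 'joint_efforts': array([-2.49944505e-04, -4.94613683e+01, -3.87367094e+01,  6.96857250e-02,
        5.75867097e-02, -1.50959495e-04]), 'eef_pos': array([0.26860094, 0.56365313, 0.22144734]), 'tool_rot': array([-6.92800965e-01, -3.06358379e+00,  2.86860434e-03]), 'ft_force': array([ 0.35041479,  0.55200307, -0.65216224]), 'torque': array([-0.01807772,  0.040321  , -0.00251557]), 'gripper_width': 0.08728244374504829} 0.0187
scene 448.69340965117806 448.69340965117806 317.5823512416334 200.69898464401905 [0.02467697 0.         0.         0.         0.        ] [1.25723833 0.3308651  0.70937177] [-1.29521044 -2.09290592  1.06038424]
top 391.63411775136814 391.63411775136814 322.43132091541264 198.98745719950927 [-0.09065711  0.          0.          0.          0.        ] [ 0.51669346 -0.01370186  0.96020845] [-2.2022159   2.20871712 -0.07937578]
```

View pics/scene0.png

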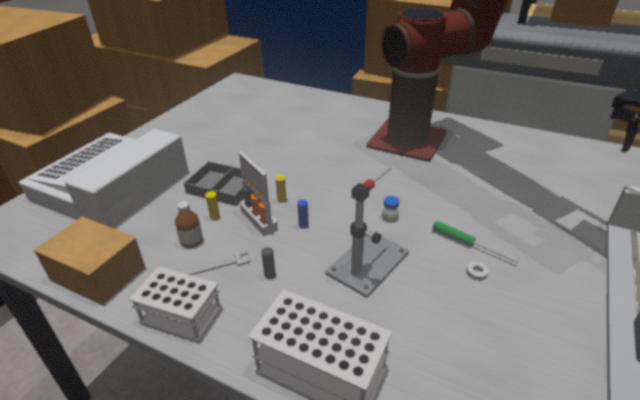

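View pics/top0.png

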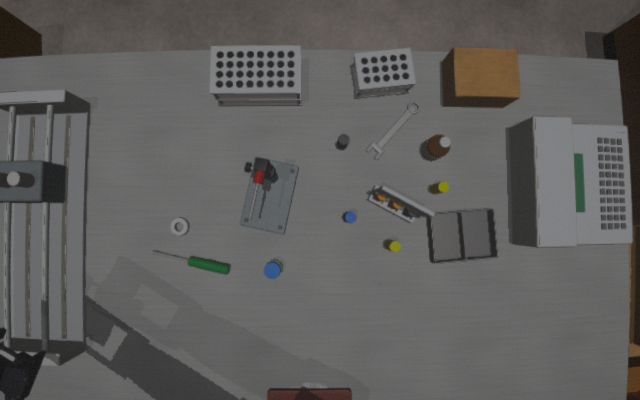

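The scene view has the carrier at about (257,200) and the stand at (365,240). In the top view they are at (400,203) and (265,195). Next I'll take close crops.

```bash
cat > h.py <<'E'
import cv2, numpy as np
from scipy.spatial.transform import Rotation as R
def load(n): return dict(np.load(n+".npz"))
def K(c): return np.array([[c["fx"],0,c["cx"]],[0,c["fy"],c["cy"]],[0,0,1]],float)
def ray(c,px):
    p=cv2.undistortPoints(np.array(px,float).reshape(-1,1,2),K(c),c["dist"]).reshape(-1,2)
    d=np.c_[p,np.ones(len(p))]@R.from_rotvec(c["orientation"]).as_matrix().T
    return c["origin"],d
def onz(c,px,z):
    o,d=ray(c,px); return o+d*((z-o[2])/d[:,2])[:,None]
def proj(c,P):
    M=R.from_rotvec(c["orientation"]).as_matrix()
    q=(np.array(P,float).reshape(-1,3)-c["origin"])@M
    return cv2.projectPoints(q,np.zeros(3),np.zeros(3),K(c),c["dist"])[0].reshape(-1,2)
def cloud(c,u0,v0,u1,v1):
    vv,uu=np.mgrid[v0:v1,u0:u1]; z=c["depth"][v0:v1,u0:u1].ravel()
    o,d=ray(c,np.c_[uu.ravel(),vv.ravel()])
    return (o+d*z[:,None]),z,np.c_[uu.ravel(),vv.ravel()]
def crop(c,u0,v0,u1,v1,k,fn):
    cv2.imwrite(fn,cv2.resize(c["frame"][v0:v1,u0:u1,::-1],None,fx=k,fy=k,interpolation=cv2.INTER_CUBIC))
E
python3 - <<'E'
from h import *
s=load("scene0");t=load("top0")
a=np.hstack([cv2.resize(s["frame"][140:250,220:300],(400,550),interpolation=2),cv2.resize(t["frame"][170:240,350:450][:, :],(400,280),interpolation=2).repeat(1,0) if 0 else cv2.copyMakeBorder(cv2.resize(t["frame"][170:240,360:440],(400,350),interpolation=2),0,200,0,0,0)])
cv2.imwrite("pics/c1.png",a[:,:,::-1])
a=np.hstack([cv2.resize(s["frame"][155:300,320:420],(400,580),interpolation=2),cv2.resize(t["frame"][145:245,230:300],(400,571),interpolation=2)[:580] if 0 else cv2.copyMakeBorder(cv2.resize(t["frame"][145:245,230:300],(400,571),interpolation=2),0,9,0,0,0)])
cv2.imwrite("pics/c2.png",a[:,:,::-1])
E
```

```text
(no output)
```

View pics/c1.png

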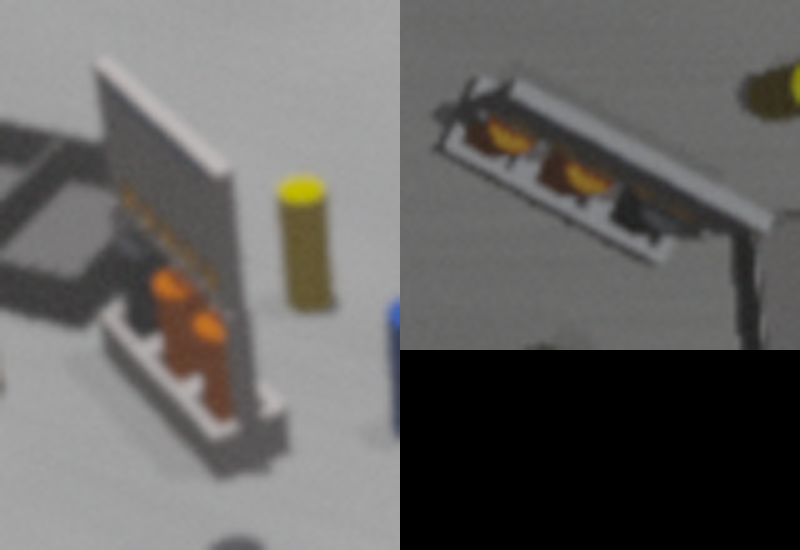

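View pics/c2.png

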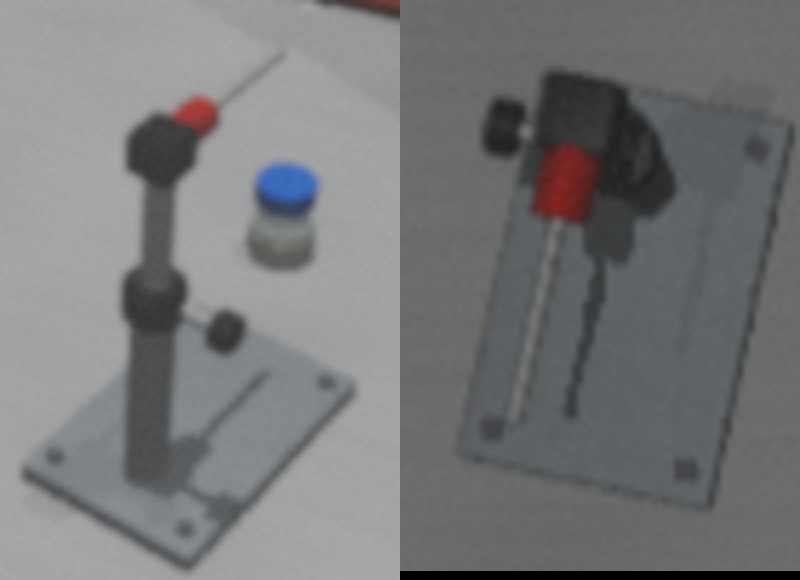

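Candidates for the carrier: the white carrier at scene (257,200) and top (400,203). The white tube racks at scene (177,300) and (320,345) and the white box at (110,175) don't fit. They have no plate with holes and no slugs. Slug look-alikes are the spare slug (268,263), the yellow cylinders (212,205) and (281,188), and the blue one (303,213). The crop confirms the choice: brass holes, with steel in the end well at the -y end, next to the parts tray, and two orange blanks. The centre of mass is then (0.3·40−0.025·40)/0.55 = 20 mm toward the steel, so I need the hole 20 mm from the middle on the steel side. Next I'll measure.

```bash
python3 - <<'E'
from h import *
s=load("scene0");t=load("top0")
def rect(P): 
    c,sz,a=cv2.minAreaRect((P[:,:2]*1000).astype(np.float32)); return np.round(c,1),np.round(sz,1),round(a,1)
# carrier top edge by depth
for n,c,b in(("s",s,(230,145,285,240)),("t",t,(355,175,445,230))):
    P,z,px=cloud(c,*b); m=(z>0)
    for lo,hi in((.163,.18),(.02,.034),(.06,.085)):
        k=m&(P[:,2]>lo)&(P[:,2]<hi); print(n,"carrier",lo,k.sum(),rect(P[k]) if k.sum()>5 else "", P[k].mean(0) if k.any() else"")
# top edge by colour in top view
f=t["frame"].astype(int); 
# stand
P,z,px=cloud(t,225,150,305,240)
k=(z>0)&(P[:,2]>.006)&(P[:,2]<.02); print("foot",k.sum(),rect(P[k]))
for n,c,b in(("s",s,(320,155,420,300)),("t",t,(230,145,300,245))):
    P,z,px=cloud(c,*b); col=c["frame"][px[:,1],px[:,0]].astype(int)
    red=(col[:,0]>90)&(col[:,1]<60)&(col[:,2]<60)
    print(n,"red",red.sum(),px[red].mean(0),np.median(P[red],0),np.percentile(P[red],[5,95],axis=0))
    k=(z>0)&(P[:,2]>.17)&(P[:,2]<.25)&~red
    print(n,"high",k.sum(), np.percentile(P[k],[2,50,98],axis=0) if k.any() else"")
# orange/dark
E
```

```text
s carrier 0.163 169 (array([ 553.3, -203.7]), array([120.7,   9.8]), 61.5) [ 0.55709625 -0.19913317  0.16926994]
s carrier 0.02 450 (array([ 485.4, -259.1]), array([286.1, 119.5]), 64.1) [ 0.53730642 -0.22692152  0.02734445]
s carrier 0.06 372 (array([ 521. , -180.7]), array([122.6, 115.6]), 54.8) [ 0.53749377 -0.19787692  0.07182814]
t carrier 0.163 245 (array([ 553.6, -204.8]), array([118.4,   9.5]), 62.3) [ 0.55290442 -0.20545229  0.16893302]
t carrier 0.02 327 (array([ 570.6, -245.8]), array([176. , 108.7]), 61.3) [ 0.544639   -0.21254809  0.02740495]
t carrier 0.06 234 (array([ 553.2, -210.7]), array([ 75. , 215.7]), 6.3) [ 0.56134828 -0.23245111  0.07234467]
foot 2521 (array([563.1,  99.4]), array([110.9, 193. ]), 77.5)
s red 11 [369.18181818 184.        ] [0.59972593 0.09865713 0.23027679] [[0.59391294 0.09367324 0.22640875]
 [0.60712836 0.1013258  0.23261274]]
s high 523 [[0.5312512  0.07454344 0.17387478]
 [0.62319988 0.09291857 0.22468434]
 [0.63381815 0.10801701 0.23397801]]
t red 83 [257.98795181 176.63855422] [0.59586551 0.0914532  0.23019602] [[0.58632644 0.08572408 0.2280409 ]
 [0.60656874 0.09749014 0.23272927]]
t high 368 [[0.52278111 0.07317075 0.21821261]
 [0.60848846 0.09163435 0.22874568]
 [0.62977632 0.10893397 0.2331952 ]]
```

```bash
python3 - <<'E'
from h import *
s=load("scene0");t=load("top0")
for n,c,b in(("s",s,(230,145,285,240)),("t",t,(355,175,445,230))):
    P,z,px=cloud(c,*b); k=(z>0)&(P[:,2]>.163)&(P[:,2]<.18); Q=P[k]
    v=cv2.fitLine(Q[:,:2].astype(np.float32),cv2.DIST_HUBER,0,.01,.01).ravel()
    print(n,v[:2],np.degrees(np.arctan2(v[1],v[0])))
    d=(Q[:,:2]-v[2:])@v[:2]; print("ends",v[2:]+v[:2]*d.min(),v[2:]+v[:2]*d.max(),d.max()-d.min(), "zmed",np.median(Q[:,2]))
# peg
for n,c,b in(("s",s,(360,155,400,192)),("t",t,(230,175,275,230))):
    P,z,px=cloud(c,*b); col=c["frame"][px[:,1],px[:,0]].astype(int)
    k=(z>0)&(P[:,2]>.19)&(P[:,2]<.24)&(P[:,0]<.58); Q=P[k]
    v=cv2.fitLine(Q.astype(np.float32),cv2.DIST_HUBER,0,.01,.01).ravel()
    d=(Q-v[3:])@v[:3]
    print(n,"peg",k.sum(),v[:3],np.degrees(np.arctan2(v[1],v[0])),"ends",v[3:]+v[:3]*d.min(),v[3:]+v[:3]*d.max(),np.median(Q[:,2]),Q[:,2].std())
    print(px[k][::8].tolist())
P,z,px=cloud(t,225,150,305,240)
k=(z>0)&(P[:,2]>.009)&(P[:,2]<.016); m=np.zeros((400,640),np.uint8); m[px[k][:,1],px[k][:,0]]=255
m=cv2.morphologyEx(m,cv2.MORPH_OPEN,np.ones((3,3)));m=cv2.morphologyEx(m,cv2.MORPH_CLOSE,np.ones((9,9)))
cs,_=cv2.findContours(m,0,2);cc=max(cs,key=cv2.contourArea)
W=onz(t,cc.reshape(-1,2),.012)[:,:2]*1000
print(cv2.minAreaRect(W.astype(np.float32)))
print(cv2.boxPoints(cv2.minAreaRect(W.astype(np.float32))))
# full-image light edges of plate
E
```

```text
s [0.4678264 0.8838204] 62.1067
ends [ 0.52656418 -0.25779156] [ 0.58303037 -0.15111531] 0.12069901740456747 zmed 0.1700511475769685
t [0.46544874 0.88507485] 62.26073
ends [ 0.52575267 -0.25708277] [ 0.58084815 -0.15231585] 0.11837067931857834 zmed 0.1690838674341668
s peg 66 [ 0.9806849  -0.19539846  0.00875901] -11.268438 ends [0.51961083 0.1096665  0.2245707 ] [0.57944269 0.09774519 0.22510509] 0.2251345646040306 0.0013972439587015767
[[388, 167], [387, 169], [383, 171], [385, 172], [380, 174], [382, 175], [377, 177], [373, 179], [376, 180]]
t peg 109 [ 0.97427267 -0.22519375 -0.00897596] -13.014805 ends [0.51852671 0.10901639 0.2241336 ] [0.57989373 0.094832   0.22356823] 0.22403912695223038 0.0015177817972301256
[[255, 186], [255, 188], [257, 190], [254, 193], [255, 195], [254, 198], [254, 200], [252, 203], [253, 205], [250, 208], [251, 210], [252, 212], [250, 215], [250, 217]]
((575.129150390625, 96.23538208007812), (110.29515075683594, 166.8831787109375), 77.47509002685547)
[[481.71378   60.4957  ]
 [644.6254    24.304737]
 [668.54456  131.97507 ]
 [505.63287  168.16603 ]]
```

```bash
cat >> h.py <<'E'
def delta(pos,jaw_deg,near=True):
    """turn (deg) and shift (cm) in current tool axes to reach TCP pos, pointing down, jaws along jaw_deg (mod 180)"""
    from station import r
    st=r.sense(); Rc=R.from_rotvec(st["tool_rot"])
    best=None
    for a in (jaw_deg,jaw_deg+180):
        y=np.array([np.cos(np.radians(a)),np.sin(np.radians(a)),0]); z=np.array([0,0,-1.])
        x=np.cross(y,z); Rt=R.from_matrix(np.c_[x,y,z]); dv=(Rc.inv()*Rt).as_rotvec(degrees=True)
        if best is None or np.linalg.norm(dv)<np.linalg.norm(best): best=dv
    sh=Rc.inv().apply(np.array(pos)-st["eef_pos"])*100
    return np.round(best,2),np.round(sh,2)
def info():
    from station import r
    st=r.sense(); m=R.from_rotvec(st["tool_rot"]).as_matrix()
    print("t",st["time_s"],"pos",st["eef_pos"].round(4),"jaw",np.degrees(np.arctan2(m[1,1],m[0,1])).round(2),"tilt",m[:,2].round(4),"F",st["ft_force"].round(2),"T",st["torque"].round(3),"w",round(st["gripper_width"],4),"q",st["joint_pos"].round(2))
E
python3 - <<'E'
from h import *
info()
print(delta((.5447,-.2223,.36),-27.8))
E
```

```text
t 0.1 pos [0.2686 0.5637 0.2215] jaw 64.51 tilt [-0.001  -0.0015 -1.    ] F [ 0.23 -0.07  0.36] T [-0.013 -0.016 -0.077] w 0.0868 q [ 1.    0.22  1.53 -0.    1.39 -0.13]
(array([-7.000e-02, -9.000e-02, -8.769e+01]), array([-58.74, -59.1 , -13.75]))
```

Request:
{"fn": "move_arm", "kwargs": {
  "steps": [
    [[0,0,0,0,0,-4,8.7],[0,0,0,0,0,-8,8.7],[0,0,0,0,0,-12,8.7],[0,0,0,0,0,-14,8.7],[0,0,7,-3,-3,-14,8],[0,0,14,-6,-6,-14,7],[0,0,21,-9,-9,-14,6],[0,0,28,-12,-12,-14,5],[0,0,35,-15,-15,-14,5],[0,0,42,-18,-18,-14,5],[0,0,49,-21,-21,-14,5],[0,0,56,-24,-24,-14,5],[0,0,63,-27,-27,-14,5],[0,0,70,-30,-30,-14,5],[0,0,77,-33,-33,-14,5],[0,0,84,-36,-36,-14,5],[0,0,92,-39,-39,-14,5],[0,0,92.3,-42,-42,-14,5],[0,0,92.3,-45,-45,-14,5],[0,0,92.3,-48,-48,-14,5]]
  ]
}}

```text
time_s: 1.77
eef_pos: [0.4915, -0.0666, 0.362]
tool_rot: [2.69, 1.622, -0.002]
ft_force: [-0.4, 0.9, 0.6]
gripper_width: 0.0502
```

```bash
python3 - <<'E'
from h import *
info()
print(delta((.5447,-.2223,.24),-27.8))
print(delta((.5447,-.2223,.139),-27.8))
E
```

```text
t 1.7667 pos [ 0.4915 -0.0666  0.362 ] jaw -27.81 tilt [-0.001  -0.0013 -1.    ] F [-0.43  0.91  0.62] T [-0.051  0.042 -0.002] w 0.0502 q [-0.29 -0.15  1.65 -0.    1.64  0.19]
(array([-0.02,  0.09, -0.01]), array([-11.27,  11.98,  12.22]))
(array([-0.02,  0.09, -0.01]), array([-11.25,  11.98,  22.32]))
```

Request:
{"fn": "move_arm", "kwargs": {
  "steps": [
    [[0,0.1,0,-3,3,0,5],[0,0.1,0,-6,6,0,5],[0,0.1,0,-9,9,2,5],[0,0.1,0,-11.3,12,5,5],[0,0.1,0,-11.3,12,8,5],[0,0.1,0,-11.3,12,11,5],[0,0.1,0,-11.3,12,14,5],[0,0.1,0,-11.3,12,14,5],[0,0.1,0,-11.3,12,14,5]]
  ]
}}

```text
time_s: 2.52
eef_pos: [0.5434, -0.222, 0.2202]
tool_rot: [-2.686, -1.62, 0.004]
ft_force: [-0.2, -0.1, 0.9]
gripper_width: 0.0498
```

```bash
python3 - <<'E'
from h import *
from station import read_camera
info()
print(delta((.5447,-.2223,.139),-27.8))
for n in("scene","top"):
    c=read_camera(n); np.savez(n+"1.npz",**c)
s=load("scene1"); crop(s,200,110,330,260,4,"pics/s1.png")
E
```

```text
t 2.5167 pos [ 0.5434 -0.222   0.2202] jaw -27.82 tilt [-0.0047  0.0028 -1.    ] F [-0.19 -0.11  0.87] T [-0.054  0.081  0.025] w 0.0498 q [-0.52  0.14  1.63  0.    1.38 -0.04]
(array([-0.32, -0.02, -0.02]), array([0.03, 0.18, 8.12]))
```

View pics/s1.png

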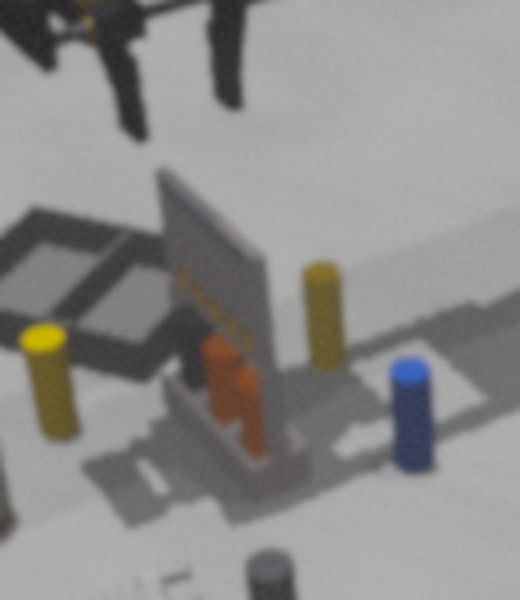

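The fingers at crop (135,135) and (230,105) straddle the plate line on the steel side. Going down.

Request:
{"fn": "move_arm", "kwargs": {
  "steps": [
    [[-0.3,0,0,0,0.2,2,4],[-0.3,0,0,0,0.2,4,4],[-0.3,0,0,0,0.2,5,4],[-0.3,0,0,0,0.2,6,4],[-0.3,0,0,0,0.2,7,4],[-0.3,0,0,0,0.2,7.6,4],[-0.3,0,0,0,0.2,8.1,4],[-0.3,0,0,0,0.2,8.1,4],[-0.3,0,0,0,0.2,8.1,4]]
  ]
}}

```text
time_s: 3.37
eef_pos: [0.5478, -0.2241, 0.1436]
tool_rot: [2.684, 1.619, 0.006]
ft_force: [0.7, -0.8, 0.8]
gripper_width: 0.04
```

```bash
python3 - <<'E'
from h import *
info()
E
```

```text
t 3.3667 pos [ 0.5478 -0.2241  0.1436] jaw -27.79 tilt [ 0.0069 -0.0037 -1.    ] F [ 0.74 -0.82  0.84] T [-0.087  0.112  0.008] w 0.04 q [-0.52  0.2   1.7   0.    1.23 -0.04]
```

```bash
python3 - <<'E'
from h import *
info()
print(delta((.5447,-.2223,.139),-27.8))
E
```

```text
t 3.3667 pos [ 0.5478 -0.2241  0.1436] jaw -27.79 tilt [ 0.0069 -0.0037 -1.    ] F [ 0.74 -0.82  0.84] T [-0.087  0.112  0.008] w 0.04 q [-0.52  0.2   1.7   0.    1.23 -0.04]
(array([0.45, 0.  , 0.01]), array([ 0.02, -0.36,  0.46]))
```

Request:
{"fn": "move_arm", "kwargs": {
  "steps": [
    [[0.4,0,0,0,-0.35,0.45,4],[0.4,0,0,0,-0.35,0.45,4],[0.4,0,0,0,-0.35,0.45,4],[0.4,0,0,0,-0.35,0.45,4],[0.4,0,0,0,-0.35,0.45,4],[0.4,0,0,0,-0.35,0.45,4]]
  ]
}}

```text
time_s: 3.87
eef_pos: [0.5449, -0.2226, 0.1393]
tool_rot: [2.689, 1.622, 0.001]
ft_force: [-0.3, -0.0, 0.6]
gripper_width: 0.04
```

```bash
python3 - <<'E'
from h import *
info()
print(delta((.5447,-.2223,.139),-27.8))
E
```

```text
t 3.8667 pos [ 0.5449 -0.2226  0.1393] jaw -27.79 tilt [ 1.1e-03 -6.0e-04 -1.0e+00] F [-0.31 -0.03  0.59] T [-0.102  0.073  0.022] w 0.04 q [-0.52  0.21  1.71  0.    1.23 -0.04]
(array([ 0.07, -0.  ,  0.01]), array([ 0.02, -0.03,  0.03]))
```

Request:
{"fn": "move_arm", "kwargs": {
  "steps": [
    [[0,0,0,0,0,0,2],[0,0,0,0,0,0,1],[0,0,0,0,0,0,0.4],[0,0,0,0,0,0,0.4],[0,0,0,0,0,0,0.2],[0,0,0,0,0,0,0.2],[0,0,0,0,0,0,0.2],[0,0,0,0,0,0,0.2],[0,0,0,0,0,0,0.2]]
  ],
  "force": 40
}}

```text
time_s: 4.62
eef_pos: [0.5447, -0.2225, 0.1392]
tool_rot: [2.689, 1.623, 0.001]
ft_force: [0.3, 0.1, 0.1]
gripper_width: 0.0076
```

```bash
python3 - <<'E'
from h import *
info()
E
```

```text
t 4.6167 pos [ 0.5447 -0.2225  0.1392] jaw -27.79 tilt [ 8.e-04 -4.e-04 -1.e+00] F [0.33 0.11 0.08] T [-0.103  0.165 -0.009] w 0.0076 q [-0.52  0.21  1.71  0.    1.23 -0.04]
```

Request:
{"fn": "move_arm", "kwargs": {
  "steps": [
    [[0,0,0,0,0,-0.3,0.2],[0,0,0,0,0,-0.8,0.2],[0,0,0,0,0,-1.5,0.2],[0,0,0,0,0,-2.5,0.2],[0,0,0,0,0,-3.5,0.2],[0,0,0,0,0,-4.5,0.2],[0,0,0,0,0,-5.5,0.2],[0,0,0,0,0,-6.5,0.2],[0,0,0,0,0,-7.5,0.2],[0,0,0,0,0,-8.5,0.2],[0,0,0,0,0,-9.5,0.2],[0,0,0,0,0,-10.5,0.2],[0,0,0,0,0,-11.2,0.2],[0,0,0,0,0,-11.7,0.2],[0,0,0,0,0,-12,0.2],[0,0,0,0,0,-12,0.2],[0,0,0,0,0,-12,0.2]]
  ]
}}

```text
time_s: 6.03
eef_pos: [0.5445, -0.2224, 0.2589]
tool_rot: [2.69, 1.623, 0.0]
ft_force: [-0.8, 0.2, -4.9]
gripper_width: 0.0078
```

```bash
python3 - <<'E'
from h import *
from station import read_camera
info()
print(delta((.4889,.1157,.2567),-12.4))
for n in("scene","top"):
    c=read_camera(n); np.savez(n+"2.npz",**c)
s=load("scene2"); crop(s,180,80,330,250,3.5,"pics/s2.png")
E
```

```text
t 6.0333 pos [ 0.5445 -0.2224  0.2589] jaw -27.79 tilt [ 3.e-04 -2.e-04 -1.e+00] F [-0.82  0.23 -4.9 ] T [-0.095  0.098 -0.018] w 0.0078 q [-0.52  0.11  1.58 -0.    1.45 -0.04]
(array([  0.02,   0.  , -15.39]), array([ 27.32, -20.68,   0.21]))
```

View pics/s2.png

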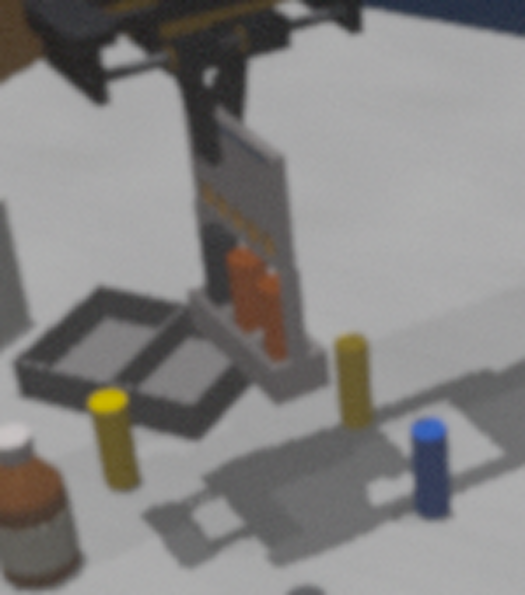

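The carrier is held level with the cylinders seated, so the centre of mass is under the grip. I'll move it to the front of the peg, backing off toward the robot first.

Request:
{"fn": "move_arm", "kwargs": {
  "steps": [
    [[0,0,-1,0.4,-0.8,0.2,0.2],[0,0,-3,1.2,-2.4,0.2,0.2],[0,0,-5,2.2,-4.6,0.2,0.2],[0,0,-7,3.2,-7,0.2,0.2],[0,0,-9,4.3,-9.4,0.2,0.2],[0,0,-11,5.5,-11.8,0.2,0.2],[0,0,-13,6.8,-14.2,0.2,0.2],[0,0,-14.5,8.4,-16.2,0.2,0.2],[0,0,-15.4,10.3,-17,0.2,0.2],[0,0,-15.4,12.5,-17.5,0.2,0.2],[0,0,-15.4,14.8,-18,0.2,0.2],[0,0,-15.4,17.1,-18.5,0.2,0.2],[0,0,-15.4,19.4,-19,0.2,0.2],[0,0,-15.4,21.6,-19.5,0.2,0.2],[0,0,-15.4,23.6,-19.9,0.2,0.2],[0,0,-15.4,25.4,-20.3,0.2,0.2],[0,0,-15.4,26.7,-20.6,0.2,0.2],[0,0,-15.4,27.3,-20.7,0.2,0.2],[0,0,-15.4,27.3,-20.7,0.2,0.2],[0,0,-15.4,27.3,-20.7,0.2,0.2]]
  ]
}}

```text
time_s: 7.8
eef_pos: [0.4879, 0.1156, 0.2561]
tool_rot: [-2.447, -1.97, 0.002]
ft_force: [-0.3, -0.6, -4.5]
gripper_width: 0.0073
```

```bash
python3 - <<'E'
from h import *
from station import read_camera
info()
for n in("scene","top"):
    c=read_camera(n); np.savez(n+"3.npz",**c)
s=load("scene3");t=load("top3"); crop(s,320,90,440,230,4,"pics/s3.png"); crop(t,210,140,310,260,4,"pics/t3.png")
E
```

```text
t 7.8 pos [0.4879 0.1156 0.2561] jaw -12.33 tilt [-1.4e-03 -4.0e-04 -1.0e+00] F [-0.27 -0.61 -4.51] T [-0.273  0.049 -0.003] w 0.0073 q [ 0.08 -0.1   1.8  -0.    1.44  0.29]
```

View pics/s3.png

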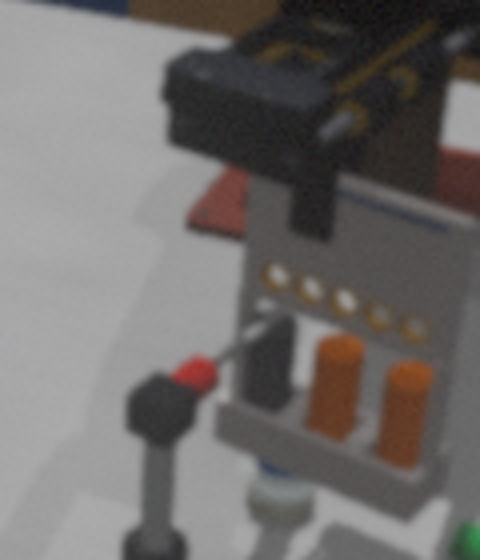

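View pics/t3.png

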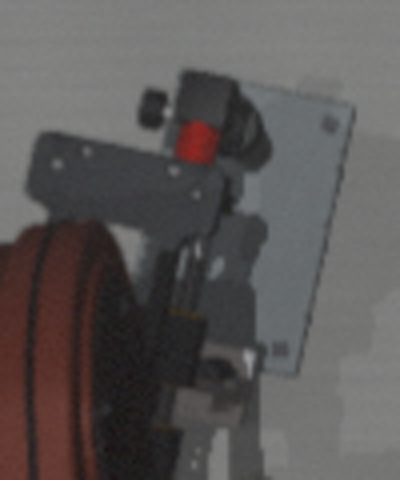

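The second hole from the left, on the steel side, is at scene pixel (398,162), and the peg tip is at (389,167). I'll compute the hole's offset from the peg axis.

```bash
python3 - <<'E'
from h import *
s=load("scene3")
f=s["frame"][150:180,380:430].astype(int)
u=np.array([.9767,-.2147,0]);v=np.array([.2147,.9767,0]);O=np.array([.567,.0985,0])
# brass mask: yellowish
F=s["frame"].astype(int)
b=((F[...,0]-F[...,2])>25).astype(np.uint8); b[:150]=0;b[180:]=0;b[:,:380]=0;b[:,430:]=0
# plate depth -> plane
P,z,px=cloud(s,383,135,438,160); k=(z>0)&(P[:,2]>.22)&(P[:,2]<.29); Q=P[k]
w=(Q-O)@u; print("plate stand-x med",np.median(w),"n",k.sum())
Q=Q[abs(w-np.median(w))<.006]; c0=Q.mean(0); n=np.linalg.svd(Q-c0,full_matrices=False)[2][2]; n*=np.sign(n@u); print("normal",n,np.degrees(np.arctan2(n[1],n[0])),"lean",np.degrees(np.arcsin(n[2])))
face=np.array([.4879,.1156,0])+.004*u
for crp in((276,275),(311,290),(345,302),(378,316),(413,328)):
    p=np.array(crp)/4+[320,90]-0.375
    o,d=ray(s,[p]); d=d[0]; X=o+d*(((face-o)@u)/(d@u)); print(crp,"world",X.round(4),"stand",((X-O)@u).round(4),((X-O)@v).round(4),X[2].round(4))
# peg from scene0, stand frame, vertical plane y=0
s0=load("scene0");P,z,px=cloud(s0,360,155,400,192);k=(z>0)&(P[:,2]>.19)&(P[:,2]<.24)&(P[:,0]<.58);q=px[k]
l=cv2.fitLine(q.astype(np.float32),cv2.DIST_HUBER,0,.01,.01).ravel();print("peg px line",l)
for uu in(388,380,372):
    p=[uu,l[3]+l[1]/l[0]*(uu-l[2])]; o,d=ray(s0,[p]);d=d[0];X=o+d*(((O-o)@v)/(d@v));print("peg",X.round(4),((X-O)@u).round(4))
t0=load("top0");P,z,px=cloud(t0,230,175,275,230);k=(z>0)&(P[:,2]>.19)&(P[:,2]<.24)&(P[:,0]<.58);q=px[k]
l=cv2.fitLine(q[:,::-1].astype(np.float32),cv2.DIST_HUBER,0,.01,.01).ravel()
X=onz(t0,[[l[3]+0*0,l[2]],[l[3]+20*l[1]/l[0],l[2]+20],[l[3]-15*l[1]/l[0],l[2]-15]],.2215)
for x in X: print("top peg",x.round(4),((x-O)@u).round(4),((x-O)@v).round(4))
E
```

```text
plate stand-x med -0.07665849960343925 n 1185
normal [ 9.76710283e-01 -2.14561075e-01  7.54041953e-04] -12.389781381935014 lean 0.04320342560212727
(276, 275) world [0.4877 0.0962 0.2238] stand -0.0769 -0.0192 0.2238
(311, 290) world [0.4922 0.1166 0.2227] stand -0.0769 0.0017 0.2227
(345, 302) world [0.4965 0.1359 0.2232] stand -0.0769 0.0214 0.2232
(378, 316) world [0.5005 0.1543 0.2223] stand -0.0769 0.0402 0.2223
(413, 328) world [0.5047 0.1732 0.2229] stand -0.0769 0.0596 0.2229
peg px line [  0.7833655   -0.62156135 381.36075    173.85527   ]
peg [0.524  0.108  0.2231] -0.0441
peg [0.5523 0.1017 0.2231] -0.015
peg [0.5796 0.0957 0.2231] 0.0129
top peg [0.5491 0.1023 0.2215] -0.0183 -0.0001
top peg [0.5114 0.1112 0.2215] -0.057 0.0004
top peg [0.5775 0.0957 0.2215] 0.0108 -0.0004
```

The hole is about 1 mm off sideways and level with the peg in z, both at about 0.223 in the same view. I'll insert part way, slowly.

Request:
{"fn": "move_arm", "kwargs": {
  "steps": [
    [[0,0,0,-0.07,0.2,0,0.2],[0,0,0,-0.07,0.6,0,0.2],[0,0,0,-0.07,1.0,0,0.2],[0,0,0,-0.07,1.4,0,0.2],[0,0,0,-0.07,1.7,0,0.2],[0,0,0,-0.07,2.0,0,0.2],[0,0,0,-0.07,2.3,0,0.2],[0,0,0,-0.07,2.6,0,0.2],[0,0,0,-0.07,2.9,0,0.2],[0,0,0,-0.07,3.2,0,0.2],[0,0,0,-0.07,3.5,0,0.2],[0,0,0,-0.07,3.8,0,0.2],[0,0,0,-0.07,4,0,0.2],[0,0,0,-0.07,4,0,0.2]]
  ]
}}

```text
time_s: 9.07
eef_pos: [0.5274, 0.1056, 0.2562]
tool_rot: [-2.449, -1.968, 0.001]
ft_force: [0.1, 0.2, -5.2]
gripper_width: 0.008
```

```bash
python3 - <<'E'
from h import *
from station import read_camera
info()
for n in("scene",):
    c=read_camera(n); np.savez(n+"4.npz",**c)
s=load("scene4"); crop(s,320,90,440,230,4,"pics/s4.png")
E
```

```text
t 9.0667 pos [0.5274 0.1056 0.2562] jaw -12.42 tilt [-8.e-04 -4.e-04 -1.e+00] F [ 0.08  0.23 -5.22] T [-0.058  0.115 -0.03 ] w 0.008 q [ 0.05 -0.01  1.71 -0.    1.44  0.27]
```

View pics/s4.png

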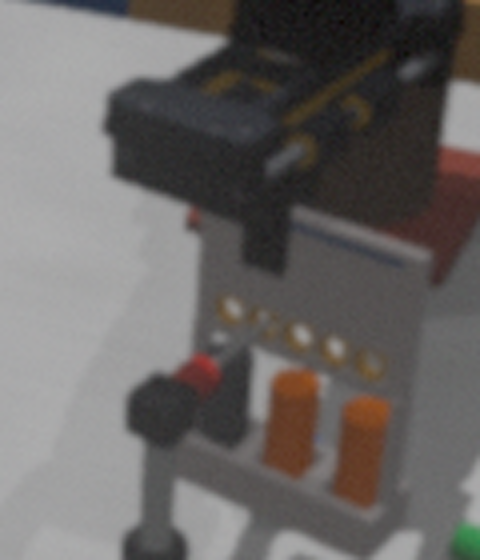

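```bash
python3 - <<'E'
from h import *
s=load("scene4"); crop(s,365,155,420,190,12,"pics/s4b.png")
u=np.array([.9767,-.2147,0]);O=np.array([.567,.0985,.2231])
for x in(-.05,-.036,-.02,.02): print(x,((proj(s,O+x*u)[0]-[365,155]+.5)*12).round(0))
E
```

```text
-0.05 [301. 154.]
-0.036 [256. 190.]
-0.02 [203. 232.]
0.02 [ 65. 342.]
```

View pics/s4b.png

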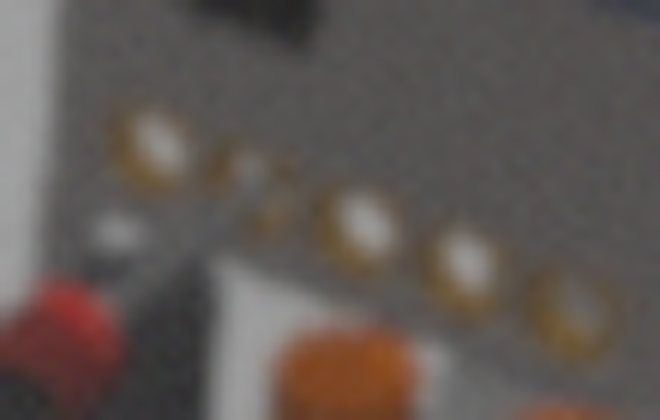

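The peg passes through the second hole, entering at about crop (250,185), which is near the hole's centre. No contact force. Going on to just short of the collar.

Request:
{"fn": "move_arm", "kwargs": {
  "steps": [
    [[0,0,0,0.04,0.3,0,0.2],[0,0,0,0.04,0.7,0,0.2],[0,0,0,0.04,1.1,0,0.2],[0,0,0,0.04,1.5,0,0.2],[0,0,0,0.04,1.9,0,0.2],[0,0,0,0.04,2.3,0,0.2],[0,0,0,0.04,2.7,0,0.2],[0,0,0,0.04,3.1,0,0.2],[0,0,0,0.04,3.5,0,0.2],[0,0,0,0.04,3.9,0,0.2],[0,0,0,0.04,4.2,0,0.2],[0,0,0,0.04,4.5,0,0.2],[0,0,0,0.04,4.8,0,0.2],[0,0,0,0.04,5.0,0,0.2],[0,0,0,0.04,5.1,0,0.2],[0,0,0,0.04,5.1,0,0.2]]
  ]
}}

```text
time_s: 10.45
eef_pos: [0.5772, 0.095, 0.2561]
tool_rot: [-2.448, -1.968, 0.002]
ft_force: [-0.5, -0.6, -4.6]
gripper_width: 0.0079
```

```bash
python3 - <<'E'
from h import *
from station import read_camera
info()
for n in("scene",):
    c=read_camera(n); np.savez(n+"5.npz",**c)
s=load("scene5"); crop(s,300,100,440,240,4,"pics/s5.png")
E
```

```text
t 10.45 pos [0.5772 0.095  0.2561] jaw -12.43 tilt [-1.1e-03 -3.0e-04 -1.0e+00] F [-0.46 -0.56 -4.6 ] T [-0.058  0.093 -0.03 ] w 0.0079 q [ 0.03  0.11  1.59 -0.    1.44  0.25]
```

View pics/s5.png

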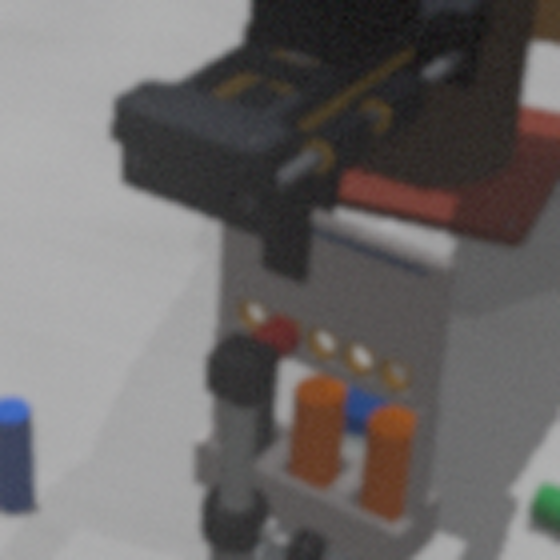

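Request:
{"fn": "move_arm", "kwargs": {
  "steps": [
    [[0,0,0,0,0.1,0,0.2],[0,0,0,0,0.2,0,0.2],[0,0,0,0,0.3,0,0.2],[0,0,0,0,0.35,0,0.2],[0,0,0,0,0.4,0,0.2],[0,0,0,0,0.4,0,0.2]]
  ]
}}

```text
time_s: 11.0
eef_pos: [0.5807, 0.0943, 0.2561]
tool_rot: [-2.448, -1.967, 0.003]
ft_force: [-0.6, -0.2, -5.2]
gripper_width: 0.0076
```

```bash
python3 - <<'E'
from h import *
info()
E
```

```text
t 11.0 pos [0.5807 0.0943 0.2561] jaw -12.42 tilt [-1.9e-03 -2.0e-04 -1.0e+00] F [-0.57 -0.16 -5.16] T [-0.073  0.337  0.011] w 0.0076 q [ 0.03  0.11  1.58 -0.    1.45  0.24]
```

Request:
{"fn": "move_arm", "kwargs": {
  "steps": [
    [[0,0,0,0,0,0.05,0.2],[0,0,0,0,0,0.1,0.2],[0,0,0,0,0,0.15,0.2],[0,0,0,0,0,0.2,0.2],[0,0,0,0,0,0.25,0.2],[0,0,0,0,0,0.25,0.2]]
  ]
}}

```text
time_s: 11.5
eef_pos: [0.5807, 0.0943, 0.2538]
tool_rot: [-2.448, -1.967, 0.002]
ft_force: [-1.9, 0.8, -4.4]
gripper_width: 0.0075
```

```bash
python3 - <<'E'
from h import *
info()
E
```

```text
t 11.5 pos [0.5807 0.0943 0.2538] jaw -12.42 tilt [-1.8e-03 -1.0e-04 -1.0e+00] F [-1.93  0.85 -4.43] T [-0.089  0.32   0.055] w 0.0075 q [ 0.03  0.12  1.59 -0.    1.44  0.24]
```

Request:
{"fn": "move_arm", "kwargs": {
  "steps": [
    [[0,0,0,0,0,0.05,0.2],[0,0,0,0,0,0.1,0.2],[0,0,0,0,0,0.15,0.2],[0,0,0,0,0,0.15,0.2]]
  ]
}}

```text
time_s: 11.83
eef_pos: [0.5808, 0.0943, 0.2535]
tool_rot: [-2.448, -1.968, 0.001]
ft_force: [-4.4, 0.4, 4.2]
gripper_width: 0.0074
```

```bash
python3 - <<'E'
from h import *
info()
E
```

```text
t 11.8333 pos [0.5808 0.0943 0.2535] jaw -12.42 tilt [-8.e-04 -2.e-04 -1.e+00] F [-4.41  0.43  4.24] T [-0.06   1.036  0.022] w 0.0074 q [ 0.03  0.12  1.59 -0.    1.44  0.24]
```

The peg now carries the load and the collar is touched, at about 4.5 N. I'll ease the push down.

Request:
{"fn": "move_arm", "kwargs": {
  "steps": [
    [[0,0,0,0,0.03,0.02,0.2],[0,0,0,0,0.03,0.02,0.2],[0,0,0,0,0.03,0.02,0.2]]
  ]
}}

```text
time_s: 12.08
eef_pos: [0.5808, 0.0943, 0.2535]
tool_rot: [-2.448, -1.968, 0.002]
ft_force: [-5.2, -0.5, 2.4]
gripper_width: 0.0082
```

```bash
python3 - <<'E'
from h import *
from station import read_camera
info()
c=read_camera("scene"); np.savez("scene6.npz",**c)
s=load("scene6"); crop(s,340,140,440,240,6,"pics/s6.png")
E
```

```text
t 12.0833 pos [0.5808 0.0943 0.2535] jaw -12.41 tilt [-1.4e-03 -1.0e-04 -1.0e+00] F [-5.21 -0.54  2.39] T [-0.066  1.144 -0.003] w 0.0082 q [ 0.03  0.12  1.59 -0.    1.44  0.24]
```

View pics/s6.png

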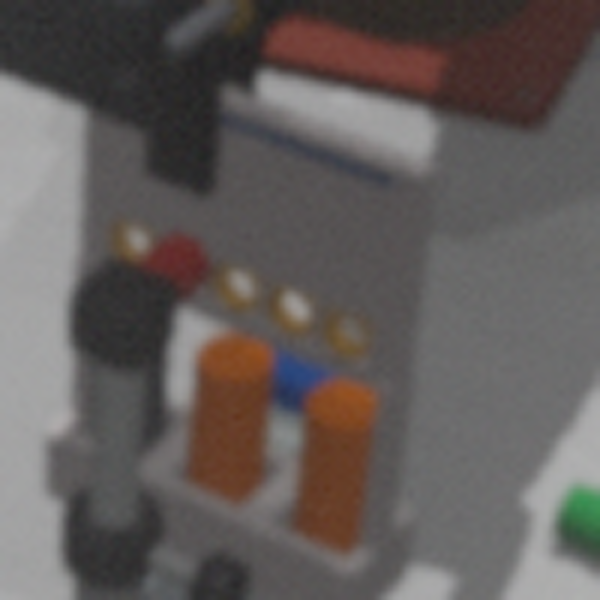

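The plate meets the red collar around the second hole, and the cylinders are seated. Opening the gripper slowly.

Request:
{"fn": "move_arm", "kwargs": {
  "steps": [
    [[0,0,0,0,0,0,0.8],[0,0,0,0,0,0,0.9],[0,0,0,0,0,0,1.0],[0,0,0,0,0,0,1.2],[0,0,0,0,0,0,1.4],[0,0,0,0,0,0,1.8],[0,0,0,0,0,0,2.2],[0,0,0,0,0,0,2.6],[0,0,0,0,0,0,2.6]]
  ],
  "force": 10
}}

```text
time_s: 12.88
eef_pos: [0.5809, 0.0943, 0.2536]
tool_rot: [-2.448, -1.968, 0.002]
ft_force: [0.9, 0.5, 0.2]
gripper_width: 0.0242
```

```bash
python3 - <<'E'
from h import *
from station import read_camera
info()
c=read_camera("scene"); np.savez("scene7.npz",**c)
s=load("scene7"); crop(s,340,120,440,240,5,"pics/s7.png")
E
```

```text
t 12.8833 pos [0.5809 0.0943 0.2536] jaw -12.41 tilt [-1.2e-03 -1.0e-04 -1.0e+00] F [0.86 0.51 0.18] T [-0.097  0.057  0.004] w 0.0242 q [ 0.03  0.12  1.59 -0.    1.44  0.24]
```

View pics/s7.png

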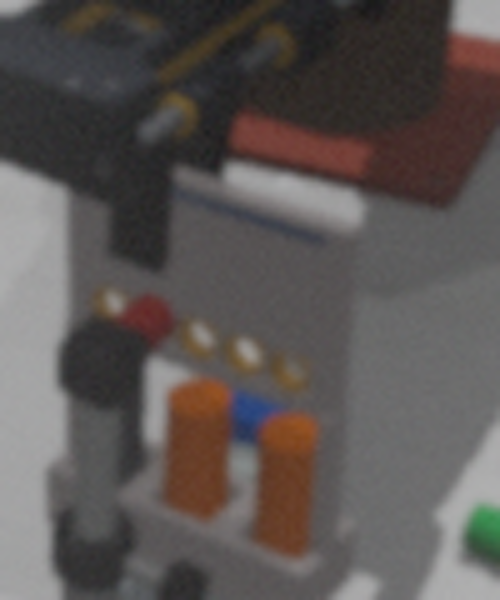

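Request:
{"fn": "move_arm", "kwargs": {
  "steps": [
    [[0,0,0,0,0,-0.3,2.8],[0,0,0,0,0,-0.8,2.8],[0,0,0,0,0,-1.6,2.8],[0,0,0,0,0,-2.4,2.8],[0,0,0,0,0,-3.4,2.8],[0,0,0,0,0,-4.5,2.8],[0,0,0,0,0,-6,2.8],[0,0,0,0,0,-8,2.8],[0,0,0,0,0,-10,2.8],[0,0,0,0,0,-12,2.8],[0,0,0,0,-3,-13,2.8],[0,0,0,0,-6,-13,2.8],[0,0,0,0,-9,-13,2.8],[0,0,0,0,-12,-13,2.8],[0,0,0,0,-15,-13,2.8],[0,0,0,0,-15,-13,2.8],[0,0,0,0,-15,-13,2.8]]
  ]
}}

```text
time_s: 14.35
eef_pos: [0.4341, 0.1269, 0.3857]
tool_rot: [2.446, 1.969, 0.003]
ft_force: [0.7, 0.4, 0.1]
gripper_width: 0.0285
```

```bash
python3 - <<'E'
from h import *
from station import read_camera
info()
for n in("scene","top"):
    c=read_camera(n); np.savez(n+"8.npz",**c)
s=load("scene8");t=load("top8"); crop(s,330,110,450,240,4.5,"pics/s8.png"); cv2.imwrite("pics/t8.png",t["frame"][:,:,::-1])
u=np.array([.9767,-.2147,0]);v=np.array([.2147,.9767,0]);O=np.array([.567,.0985,0])
for n,c,b in(("s",s,(340,130,440,240)),("t",t,(200,150,300,260))):
    P,z,px=cloud(c,*b); S=np.c_[(P-O)@u,(P-O)@v,P[:,2]]
    k=(z>0)&(abs(S[:,0]-.016)<.012)&(S[:,1]>-.06)&(S[:,1]<.09)&(P[:,2]>.235)&(P[:,2]<.30)
    Q=S[k]; print(n,k.sum(),np.percentile(Q,[2,50,98],axis=0).round(4).tolist())
    c0=Q.mean(0); nn=np.linalg.svd(Q-c0,full_matrices=False)[2][2]; print("normal stand",nn.round(3))
    # top edge z vs y
    for y0 in np.arange(-.04,.085,.02):
        m=k&(abs(S[:,1]-y0)<.006); print(round(y0,2),np.percentile(S[m][:,2],95).round(4) if m.sum()>3 else None,end=" ")
    print()
E
```

```text
t 14.35 pos [0.4341 0.1269 0.3857] jaw -12.34 tilt [ 2.5e-03  2.0e-04 -1.0e+00] F [0.74 0.39 0.1 ] T [-0.117  0.065  0.015] w 0.0285 q [ 0.11 -0.26  1.7  -0.    1.7   0.33]
s 1550 [[0.0111, -0.0406, 0.2359], [0.0179, 0.0235, 0.2638], [0.02, 0.0769, 0.288]]
normal stand [0.999 0.006 0.033]
-0.04 0.2835 -0.02 0.2843 0.0 0.2852 0.02 0.2861 0.04 0.287 0.06 0.288 0.08 0.287 
t 418 [[0.0097, -0.0425, 0.2397], [0.0129, 0.0149, 0.2837], [0.0178, 0.0727, 0.2883]]
normal stand [-0.994 -0.007  0.108]
-0.04 0.2843 -0.02 0.2843 0.0 0.2857 0.02 0.2867 0.04 0.2876 0.06 0.2883 0.08 0.2873
```

View pics/s8.png

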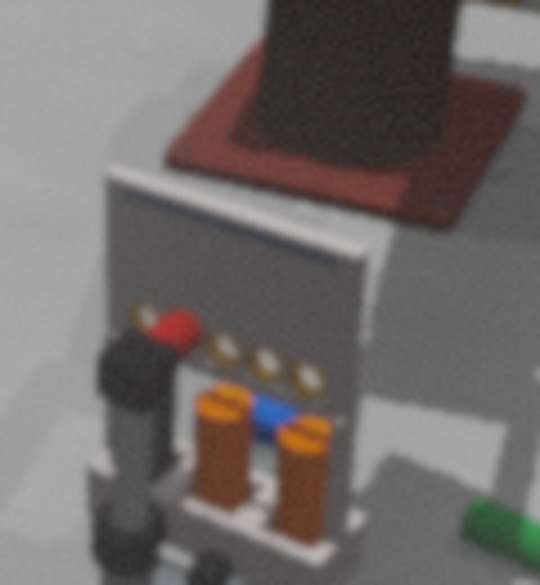

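View pics/t8.png

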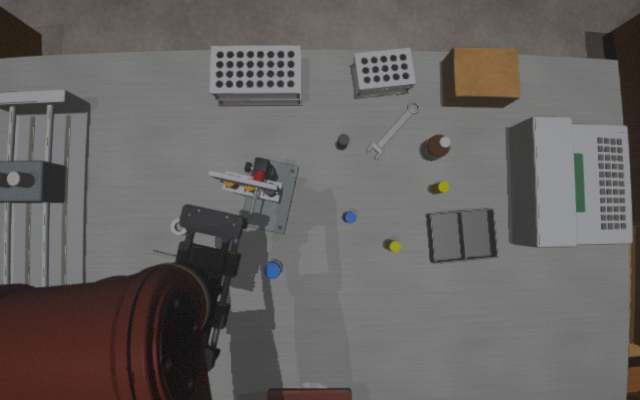

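The carrier hangs free on the correct hole. The depth data suggest about 2.5° of roll and 2° of lean, so it may still be swinging. I'll wait and measure again.

Request:
{"fn": "move_arm", "kwargs": {
  "steps": [
    [[0,0,0,0,0,0,2.8],[0,0,0,0,0,0,2.8],[0,0,0,0,0,0,2.8],[0,0,0,0,0,0,2.8],[0,0,0,0,0,0,2.8],[0,0,0,0,0,0,2.8],[0,0,0,0,0,0,2.8],[0,0,0,0,0,0,2.8],[0,0,0,0,0,0,2.8],[0,0,0,0,0,0,2.8],[0,0,0,0,0,0,2.8],[0,0,0,0,0,0,2.8]]
  ]
}}

```text
time_s: 15.45
eef_pos: [0.4352, 0.1265, 0.3847]
tool_rot: [2.448, 1.968, 0.001]
ft_force: [-0.1, 0.3, 1.2]
gripper_width: 0.0282
```

```bash
cat > m.py <<'E'
from h import *
from station import read_camera
import sys
u=np.array([.9767,-.2147,0]);v=np.array([.2147,.9767,0]);O=np.array([.567,.0985,0])
def meas(s):
    P,z,px=cloud(s,330,120,440,240); S=np.c_[(P-O)@u,(P-O)@v,P[:,2]]
    k=(z>0)&(abs(S[:,0]-.014)<.016)&(S[:,1]>-.045)&(S[:,1]<.085)&(P[:,2]>.235)&(P[:,2]<.28)
    A=np.c_[S[k][:,1],S[k][:,2]-.219,np.ones(k.sum())]
    c=np.linalg.lstsq(A,S[k][:,0],rcond=None)[0]; r_=S[k][:,0]-A@c; q=abs(r_)<.003
    c=np.linalg.lstsq(A[q],S[k][:,0][q],rcond=None)[0]
    print("face x at peg",c[2].round(4),"lean deg",np.degrees(c[1]).round(2),"yaw",np.degrees(c[0]).round(2),q.sum())
    k=(z>0)&(abs(S[:,0]-.014)<.016)&(S[:,1]>-.06)&(S[:,1]<.09)&(P[:,2]>.235)&(P[:,2]<.3)
    ys=np.arange(-.034,.072,.006); h=[np.percentile(S[k&(abs(S[:,1]-y)<.004)][:,2],96) for y in ys]
    f=np.polyfit(ys,h,1); print("roll deg",np.degrees(f[0]).round(2),"top z at peg",f[1].round(4))
if __name__=="__main__":
    for i in range(3):
        s=read_camera("scene"); meas(s); np.savez("scene9.npz",**s)
    meas(load("scene8"))
E
python3 m.py; python3 -c "
from h import *
s=load('scene9');crop(s,330,110,450,240,4.5,'pics/s9.png')
# old: held
"
```

```text
face x at peg 0.0181 lean deg -0.05 yaw -0.19 1196
roll deg 2.64 top z at peg 0.2856
face x at peg 0.0178 lean deg 0.29 yaw -0.15 1185
roll deg 2.57 top z at peg 0.2855
face x at peg 0.018 lean deg 0.14 yaw -0.17 1185
roll deg 2.76 top z at peg 0.2855
face x at peg 0.0181 lean deg -0.11 yaw -0.11 1198
roll deg 2.59 top z at peg 0.2855
```

View pics/s9.png

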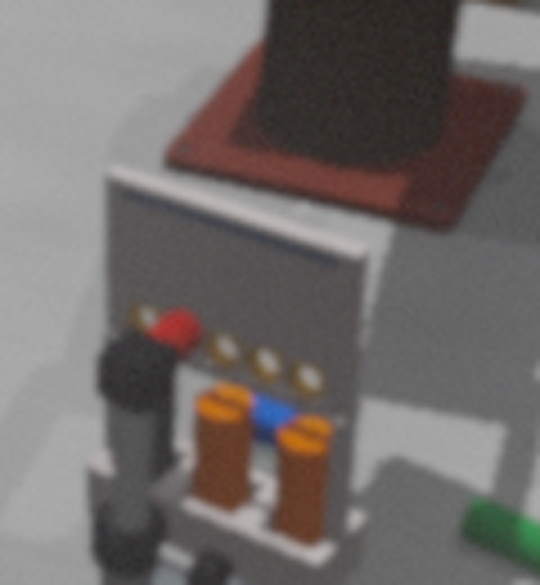

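```bash
python3 - <<'E'
from h import *
import m
u,v,O=m.u,m.v,m.O
# plate top-face corners in scene and top by colour line: compare roll held (scene3: stand x -0.08)
for n,x0 in(("scene3",-.08),("scene4",-.04),("scene5",.011),("scene6",.015),("scene8",.015),("scene9",.015)):
    s=load(n); P,z,px=cloud(s,330,100,450,240); S=np.c_[(P-O)@u,(P-O)@v,P[:,2]]
    k=(z>0)&(abs(S[:,0]-x0)<.012)&(S[:,2]>.235)&(S[:,2]<.3)
    ys=np.arange(.022,.074,.004); h=np.array([np.percentile(S[k&(abs(S[:,1]-y)<.003)][:,2],96) for y in ys])
    f=np.polyfit(ys,h,1)
    # tray top rim front z~: holes by brass
    print(n,"roll(+y part)",np.degrees(f[0]).round(2),"z at y=.05",np.polyval(f,.05).round(4))
# hole pixels in s9 crop
s=load("scene9"); face=O+.0185*u
pts=[]
for c in((147,317),(225,347),(266,363),(309,378)):
    p=np.array(c)/4.5+[330,110]-.4
    o,d=ray(s,[p]);d=d[0];X=o+d*(((face-o)@u)/(d@u));pts.append(((X-O)@v,X[2])); print(np.round(pts[-1],4))
pts=np.array(pts); print(np.degrees(np.polyfit(pts[:,0],pts[:,1],1)[0]))
E
```

```text
scene3 roll(+y part) -0.11 z at y=.05 0.2876
scene4 roll(+y part) 0.94 z at y=.05 0.2882
scene5 roll(+y part) -0.43 z at y=.05 0.2879
scene6 roll(+y part) 0.09 z at y=.05 0.2855
scene8 roll(+y part) 3.11 z at y=.05 0.2878
scene9 roll(+y part) 2.85 z at y=.05 0.2878
[-0.0186  0.2212]
[0.0209 0.2226]
[0.0409 0.2232]
[0.0612 0.2246]
2.2962093528495484
```

```bash
python3 - <<'E'
from h import *
import m
from station import read_camera
u,v,O=m.u,m.v,m.O
t=read_camera("top");np.savez("top9.npz",**t)
crop(t,200,150,300,235,7.5,"pics/t9.png")
P,z,px=cloud(t,200,150,300,235); S=np.c_[(P-O)@u,(P-O)@v,P[:,2]]
k=(z>0)&(S[:,2]>.276)&(S[:,2]<.296)
Q=S[k]; print(k.sum(),"y range",np.sort(Q[:,1])[[0,3,-4,-1]].round(4),"z lo/hi",Q[Q[:,1]<-.03][:,2].mean(),Q[Q[:,1]>.06][:,2].mean(),"x",Q[:,0].mean())
# same for initial carrier in top0: width bias
t0=load("top0")
P,z,px=cloud(t0,355,175,445,230);k=(z>0)&(P[:,2]>.163)&(P[:,2]<.18);d=P[k][:,:2]@[.466,.885];print("init len",np.ptp(d))
E
```

```text
343 y range [-0.0444 -0.0435  0.0744  0.0754] z lo/hi 0.28174316204298766 0.28650533119561683 x 0.013738945844286938
init len 0.1183958360852545
```

View pics/t9.png

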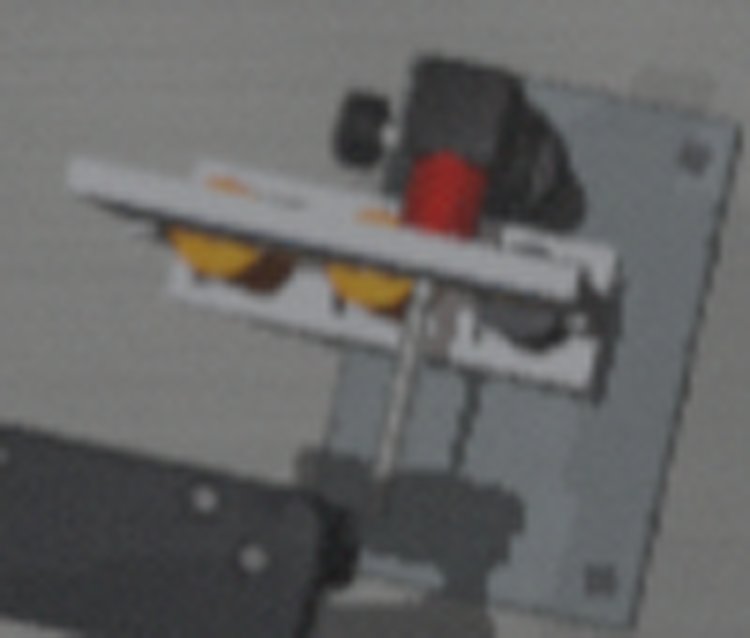

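The roll is real at about 2.6°, steel side down. The top view puts the hole about 1–1.6 mm to −y of the peg, so the peg probably sits on a flank of the octagon instead of in its top corner. There is plenty of time, so I'll regrip, level it and seat it again.

```bash
python3 - <<'E'
from h import *
info()
print(delta((.5809,.0943,.3847),-12.4)); print(delta((.5809,.0943,.2536),-12.4))
E
```

```text
t 15.65 pos [0.4352 0.1265 0.3847] jaw -12.41 tilt [ 9.e-04 -1.e-04 -1.e+00] F [0.56 0.89 0.41] T [-0.027  0.094 -0.029] w 0.0281 q [ 0.11 -0.26  1.7  -0.    1.7   0.33]
(array([ 0.05, -0.  , -0.01]), array([-1.000e-02,  1.492e+01,  2.000e-02]))
(array([ 0.05, -0.  , -0.01]), array([-1.000e-02,  1.491e+01,  1.313e+01]))
```

Request:
{"fn": "move_arm", "kwargs": {
  "steps": [
    [[0,0,0,0,3,0,3],[0,0,0,0,6,0,3],[0,0,0,0,9,0,3],[0,0,0,0,12,0,3],[0,0,0,0,14,0,3],[0,0,0,0,14.9,0,3],[0,0,0,0,14.9,0,3],[0,0,0,0,14.9,0,3],[0,0,0,0,14.9,0,3],[0,0,0,0,14.9,0,3]]
  ]
}}

```text
time_s: 16.48
eef_pos: [0.5799, 0.0949, 0.3855]
tool_rot: [2.447, 1.969, 0.002]
ft_force: [0.4, 0.3, -0.2]
gripper_width: 0.03
```

```bash
python3 - <<'E'
from h import *
info()
print(delta((.5809,.0943,.2536),-12.4))
E
```

```text
t 16.4833 pos [0.5799 0.0949 0.3855] jaw -12.37 tilt [ 0.0015  0.     -1.    ] F [ 0.43  0.34 -0.17] T [-0.113 -0.    -0.028] w 0.03 q [ 0.03  0.08  1.39 -0.    1.68  0.24]
(array([ 0.08, -0.02,  0.03]), array([-0.04,  0.09, 13.19]))
```

Request:
{"fn": "move_arm", "kwargs": {
  "steps": [
    [[0,0,0,0,0.1,2,3],[0,0,0,0,0.1,4,3],[0,0,0,0,0.1,6,3],[0,0,0,0,0.1,7.5,3],[0,0,0,0,0.1,9,3],[0,0,0,0,0.1,10,3],[0,0,0,0,0.1,11,3],[0,0,0,0,0.1,12,3],[0,0,0,0,0.1,12.7,3],[0,0,0,0,0.1,13.1,3],[0,0,0,0,0.1,13.1,3],[0,0,0,0,0.1,13.1,3],[0,0,0,0,0.1,13.1,3],[0,0,0,0,0.1,13.1,3]]
  ]
}}

```text
time_s: 17.65
eef_pos: [0.5815, 0.0947, 0.2553]
tool_rot: [2.447, 1.968, 0.004]
ft_force: [-0.6, -0.8, -0.1]
gripper_width: 0.03
```

```bash
python3 - <<'E'
from h import *
info()
print(delta((.5809,.0943,.2536),-12.4))
E
```

```text
t 17.65 pos [0.5815 0.0947 0.2553] jaw -12.37 tilt [ 2.8e-03  1.0e-04 -1.0e+00] F [-0.58 -0.84 -0.1 ] T [-0.113  0.047 -0.035] w 0.03 q [ 0.03  0.11  1.59 -0.    1.44  0.24]
(array([ 0.16, -0.04,  0.03]), array([-0.05, -0.05,  0.17]))
```

Request:
{"fn": "move_arm", "kwargs": {
  "steps": [
    [[0.15,0,0,0,-0.06,0.1,3],[0.15,0,0,0,-0.06,0.1,3],[0.15,0,0,0,-0.06,0.1,2],[0.15,0,0,0,-0.06,0.1,1.2],[0.15,0,0,0,-0.06,0.1,0.9],[0.15,0,0,0,-0.06,0.1,0.6],[0.15,0,0,0,-0.06,0.1,0.3],[0.15,0,0,0,-0.06,0.1,0.2],[0.15,0,0,0,-0.06,0.1,0.2],[0.15,0,0,0,-0.06,0.1,0.2],[0.15,0,0,0,-0.06,0.1,0.2],[0.15,0,0,0,-0.06,0.1,0.2]]
  ],
  "force": 40
}}

```text
time_s: 18.65
eef_pos: [0.5808, 0.0949, 0.2543]
tool_rot: [-2.447, -1.969, -0.001]
ft_force: [-1.5, 0.7, 0.6]
gripper_width: 0.0079
```

```bash
python3 - <<'E'
from h import *
info()
E
python3 m.py
```

```text
t 18.65 pos [0.5808 0.0949 0.2543] jaw -12.37 tilt [-1.e-04  7.e-04 -1.e+00] F [-1.53  0.66  0.58] T [-0.038  0.406 -0.035] w 0.0079 q [0.03 0.11 1.59 0.   1.44 0.24]
face x at peg 0.0178 lean deg 0.98 yaw -0.38 883
roll deg 14.44 top z at peg 0.2784
face x at peg 0.0178 lean deg 0.97 yaw -0.38 874
roll deg 14.66 top z at peg 0.2782
face x at peg 0.0178 lean deg 0.86 yaw -0.35 867
roll deg 14.99 top z at peg 0.2777
face x at peg 0.0181 lean deg -0.11 yaw -0.11 1198
roll deg 2.59 top z at peg 0.2855
```

Request:
{"fn": "move_arm", "kwargs": {
  "steps": [
    [[0,0,0,0,-0.05,-0.1,0.2],[0,0,0,0,-0.1,-0.2,0.2],[0,0,0,0,-0.1,-0.3,0.2],[0,-0.6,0,0.07,-0.1,-0.3,0.2],[0,-1.2,0,0.14,-0.1,-0.3,0.2],[0,-1.8,0,0.2,-0.1,-0.3,0.2],[0,-2.4,0,0.27,-0.1,-0.3,0.2],[0,-2.6,0,0.28,-0.1,-0.3,0.2],[0,-2.6,0,0.28,-0.1,-0.3,0.2],[0,-2.6,0,0.28,-0.1,-0.3,0.2]]
  ]
}}

```text
time_s: 19.63
eef_pos: [0.5804, 0.098, 0.2572]
tool_rot: [2.425, 1.952, -0.055]
ft_force: [-0.5, -0.1, -5.2]
gripper_width: 0.0079
```

```bash
python3 - <<'E'
from h import *
from station import read_camera
import m
u,v,O=m.u,m.v,m.O
info()
s=read_camera("scene");np.savez("scene10.npz",**s);t=read_camera("top");np.savez("top10.npz",**t)
P,z,px=cloud(s,330,100,450,240); S=np.c_[(P-O)@u,(P-O)@v,P[:,2]]
k=(z>0)&(abs(S[:,0]-.015)<.012)&(S[:,2]>.235)&(S[:,2]<.3)
ys=np.arange(.022,.074,.004); h=np.array([np.percentile(S[k&(abs(S[:,1]-y)<.003)][:,2],96) for y in ys])
f=np.polyfit(ys,h,1);print("roll",np.degrees(f[0]),np.polyval(f,.05))
crop(s,330,110,450,240,4.5,'pics/s10.png')
P,z,px=cloud(t,200,150,300,235); S=np.c_[(P-O)@u,(P-O)@v,P[:,2]]
k=(z>0)&(S[:,2]>.276)&(S[:,2]<.300)&(S[:,1]>.03); print("top +y end",np.sort(S[k][:,1])[-4:])
E
```

```text
t 19.6333 pos [0.5804 0.098  0.2572] jaw -12.35 tilt [-0.0099 -0.0436 -0.999 ] F [-0.52 -0.08 -5.16] T [ 0.007  0.098 -0.042] w 0.0079 q [ 0.06  0.13  1.57 -0.04  1.46  0.28]
roll -0.10227101981500351 0.28810093551834187
top +y end []
```

View pics/s10.png

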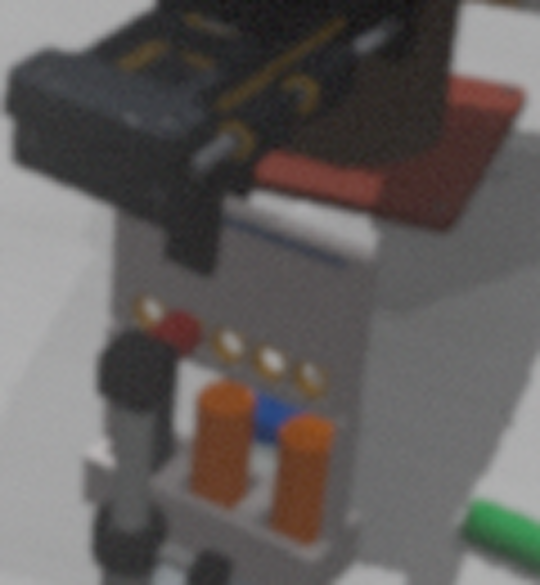

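It is level and hanging freely in the grip. I'll feel for the hole's sides to centre it.

Request:
{"fn": "move_arm", "kwargs": {
  "steps": [
    [[0,0,0,0.05,0,0,0.2],[0,0,0,0.1,0,0,0.2],[0,0,0,0.15,0,0,0.2],[0,0,0,0.2,0,0,0.2],[0,0,0,0.2,0,0,0.2]]
  ]
}}

```text
time_s: 20.15
eef_pos: [0.5808, 0.0998, 0.2572]
tool_rot: [2.426, 1.952, -0.054]
ft_force: [0.7, 0.1, -5.3]
gripper_width: 0.0078
```

```bash
python3 - <<'E'
from h import *
info()
E
```

```text
t 20.15 pos [0.5808 0.0998 0.2572] jaw -12.37 tilt [-0.0098 -0.0435 -0.999 ] F [ 0.7   0.06 -5.33] T [ 0.031  0.054 -0.003] w 0.0078 q [ 0.06  0.13  1.57 -0.04  1.46  0.28]
```

Request:
{"fn": "move_arm", "kwargs": {
  "steps": [
    [[0,0,0,0.04,0,0,0.2],[0,0,0,0.08,0,0,0.2],[0,0,0,0.12,0,0,0.2],[0,0,0,0.15,0,0,0.2],[0,0,0,0.15,0,0,0.2]]
  ]
}}

```text
time_s: 20.57
eef_pos: [0.5811, 0.1011, 0.2571]
tool_rot: [2.426, 1.951, -0.055]
ft_force: [-0.2, -1.3, -5.1]
gripper_width: 0.0075
```

```bash
python3 - <<'E'
from h import *
info()
E
```

```text
t 20.5667 pos [0.5811 0.1011 0.2571] jaw -12.37 tilt [-0.0099 -0.044  -0.999 ] F [-0.17 -1.27 -5.14] T [-0.217  0.094  0.028] w 0.0075 q [ 0.06  0.13  1.56 -0.04  1.46  0.28]
```

Request:
{"fn": "move_arm", "kwargs": {
  "steps": [
    [[0,0,0,0.04,0,0,0.2],[0,0,0,0.08,0,0,0.2],[0,0,0,0.08,0,0,0.2]]
  ]
}}

```text
time_s: 20.82
eef_pos: [0.5812, 0.1014, 0.2571]
tool_rot: [2.425, 1.951, -0.056]
ft_force: [-1.0, -2.7, -4.9]
gripper_width: 0.0076
```

```bash
python3 - <<'E'
from h import *
info()
E
```

```text
t 20.8167 pos [0.5812 0.1014 0.2571] jaw -12.38 tilt [-0.0103 -0.045  -0.9989] F [-1.01 -2.66 -4.93] T [-0.684  0.219 -0.02 ] w 0.0076 q [ 0.06  0.13  1.56 -0.04  1.46  0.29]
```

Request:
{"fn": "move_arm", "kwargs": {
  "steps": [
    [[0,0,0,-0.1,0,0,0.2],[0,0,0,-0.2,0,0,0.2],[0,0,0,-0.3,0,0,0.2],[0,0,0,-0.4,0,0,0.2],[0,0,0,-0.5,0,0,0.2],[0,0,0,-0.6,0,0,0.2],[0,0,0,-0.65,0,0,0.2],[0,0,0,-0.65,0,0,0.2]]
  ]
}}

```text
time_s: 21.48
eef_pos: [0.5798, 0.0949, 0.2574]
tool_rot: [2.425, 1.95, -0.056]
ft_force: [0.0, 0.5, -5.1]
gripper_width: 0.0081
```

```bash
python3 - <<'E'
from h import *
info()
E
```

```text
t 21.4833 pos [0.5798 0.0949 0.2574] jaw -12.39 tilt [-0.0102 -0.045  -0.9989] F [ 0.03  0.49 -5.09] T [-0.014  0.036  0.03 ] w 0.0081 q [ 0.05  0.13  1.57 -0.04  1.46  0.28]
```

Request:
{"fn": "move_arm", "kwargs": {
  "steps": [
    [[0,0,0,-0.04,0,0,0.2],[0,0,0,-0.08,0,0,0.2],[0,0,0,-0.1,0,0,0.2],[0,0,0,-0.1,0,0,0.2]]
  ]
}}

```text
time_s: 21.82
eef_pos: [0.5796, 0.094, 0.2574]
tool_rot: [2.426, 1.951, -0.056]
ft_force: [-0.2, 0.1, -5.4]
gripper_width: 0.0077
```

```bash
python3 - <<'E'
from h import *
info()
E
```

```text
t 21.8167 pos [0.5796 0.094  0.2574] jaw -12.39 tilt [-0.0102 -0.0448 -0.9989] F [-0.24  0.05 -5.36] T [ 0.089 -0.013  0.002] w 0.0077 q [ 0.05  0.12  1.57 -0.04  1.46  0.27]
```

Request:
{"fn": "move_arm", "kwargs": {
  "steps": [
    [[0,0,0,-0.04,0,0,0.2],[0,0,0,-0.08,0,0,0.2],[0,0,0,-0.08,0,0,0.2]]
  ]
}}

```text
time_s: 22.07
eef_pos: [0.5795, 0.0938, 0.2575]
tool_rot: [2.426, 1.951, -0.055]
ft_force: [0.6, 2.3, -6.1]
gripper_width: 0.0073
```

```bash
python3 - <<'E'
from h import *
info()
E
```

```text
t 22.0667 pos [0.5795 0.0938 0.2575] jaw -12.38 tilt [-0.0099 -0.0438 -0.999 ] F [ 0.57  2.32 -6.13] T [ 0.554 -0.096 -0.051] w 0.0073 q [ 0.05  0.12  1.57 -0.04  1.46  0.27]
```

The hole sides touch at TCP y ≈ 0.101 and 0.094, so the centre is at about 0.0975. I'll centre it, then lower and push.

Request:
{"fn": "move_arm", "kwargs": {
  "steps": [
    [[0,0,0,0.1,0,0,0.2],[0,0,0,0.2,0,0,0.2],[0,0,0,0.3,0,0,0.2],[0,0,0,0.38,0,0,0.2],[0,0,0,0.38,0,0,0.2],[0,0,0,0.38,0,0.08,0.2],[0,0,0,0.38,0,0.16,0.2],[0,0,0,0.38,0,0.24,0.2],[0,0,0,0.38,0,0.28,0.2],[0,0,0,0.38,0,0.28,0.2]]
  ]
}}

```text
time_s: 22.9
eef_pos: [0.5802, 0.0973, 0.2543]
tool_rot: [2.426, 1.951, -0.055]
ft_force: [-0.5, 0.5, -5.5]
gripper_width: 0.0078
```

```bash
python3 - <<'E'
from h import *
info()
E
```

```text
t 22.9 pos [0.5802 0.0973 0.2543] jaw -12.38 tilt [-0.0101 -0.0439 -0.999 ] F [-0.48  0.46 -5.5 ] T [-0.005  0.074  0.01 ] w 0.0078 q [ 0.06  0.13  1.57 -0.04  1.45  0.28]
```

Request:
{"fn": "move_arm", "kwargs": {
  "steps": [
    [[0,0,0,0.01,0,0.04,0.2],[0,0,0,0.01,0,0.08,0.2],[0,0,0,0.01,0,0.12,0.2],[0,0,0,0.01,0,0.12,0.2]]
  ]
}}

```text
time_s: 23.23
eef_pos: [0.5804, 0.0973, 0.254]
tool_rot: [2.426, 1.951, -0.054]
ft_force: [-1.1, 0.2, -0.3]
gripper_width: 0.0079
```

```bash
python3 - <<'E'
from h import *
info()
E
```

```text
t 23.2333 pos [0.5804 0.0973 0.254 ] jaw -12.38 tilt [-0.0093 -0.0439 -0.999 ] F [-1.08  0.21 -0.26] T [-0.073  0.446 -0.03 ] w 0.0079 q [ 0.06  0.13  1.57 -0.04  1.45  0.28]
```

Request:
{"fn": "move_arm", "kwargs": {
  "steps": [
    [[0,0,0,0,0.04,0.03,0.2],[0,0,0,0,0.08,0.03,0.2],[0,0,0,0,0.12,0.03,0.2],[0,0,0,0,0.12,0.03,0.2]]
  ]
}}

```text
time_s: 23.57
eef_pos: [0.5812, 0.0973, 0.2539]
tool_rot: [2.426, 1.951, -0.055]
ft_force: [-4.6, 1.4, 0.7]
gripper_width: 0.0078
```

```bash
python3 - <<'E'
from h import *
info()
E
```

```text
t 23.5667 pos [0.5812 0.0973 0.2539] jaw -12.38 tilt [-0.0101 -0.0435 -0.999 ] F [-4.61  1.35  0.74] T [ 0.181  0.99  -0.058] w 0.0078 q [ 0.06  0.13  1.57 -0.04  1.45  0.28]
```

Request:
{"fn": "move_arm", "kwargs": {
  "steps": [
    [[0,0,0,0,0,0,0.8],[0,0,0,0,0,0,0.85],[0,0,0,0,0,0,0.9],[0,0,0,0,0,0,1.0],[0,0,0,0,0,0,1.2],[0,0,0,0,0,0,1.6],[0,0,0,0,0,0,2.0],[0,0,0,0,0,0,2.4],[0,0,0,0,0,0,2.8],[0,0,0,0,0,0,2.8]]
  ],
  "force": 10
}}

```text
time_s: 24.4
eef_pos: [0.5813, 0.0973, 0.2539]
tool_rot: [2.426, 1.951, -0.055]
ft_force: [-1.8, 0.1, -0.0]
gripper_width: 0.0259
```

Request:
{"fn": "move_arm", "kwargs": {
  "steps": [
    [[0,0,0,0,0,-0.3,2.8],[0,0,0,0,0,-0.8,2.8],[0,0,0,0,0,-1.6,2.8],[0,0,0,0,0,-2.4,2.8],[0,0,0,0,0,-3.4,2.8],[0,0,0,0,0,-4.5,2.8],[0,0,0,0,0,-6,2.8],[0,0,0,0,0,-8,2.8],[0,0,0,0,0,-10,2.8],[0,0,0,0,0,-12,2.8],[0,0,0,0,-3,-13,2.8],[0,0,0,0,-6,-13,2.8],[0,0,0,0,-9,-13,2.8],[0,0,0,0,-12,-13,2.8],[0,0,0,0,-15,-13,2.8],[0,0,0,0,-15,-13,2.8],[0,0,0,0,-15,-13,2.8],[0,0,0,0,-15,-13,2.8]]
  ]
}}

```text
time_s: 25.9
eef_pos: [0.4366, 0.1351, 0.385]
tool_rot: [2.425, 1.951, -0.052]
ft_force: [0.4, 0.1, -0.2]
gripper_width: 0.0281
```

```bash
python3 m.py; python3 - <<'E'
from h import *
import m
from station import read_camera
info()
u,v,O=m.u,m.v,m.O
t=read_camera("top");np.savez("top11.npz",**t)
P,z,px=cloud(t,200,150,300,235); S=np.c_[(P-O)@u,(P-O)@v,P[:,2]]
k=(z>0)&(S[:,2]>.274)&(S[:,2]<.296);Q=S[k]
print("top y range",np.sort(Q[:,1])[[0,3,-4,-1]].round(4),"z lo/hi",Q[Q[:,1]<-.03][:,2].mean(),Q[Q[:,1]>.06][:,2].mean())
s=load("scene9")
a=cv2.resize(s["frame"][110:240,330:450],(480,520),interpolation=2);b=cv2.resize(t["frame"][150:280,200:280],(320,520),interpolation=2)
cv2.imwrite("pics/f.png",np.hstack([a,b])[:,:,::-1])
E
```

```text
face x at peg 0.0179 lean deg 0.18 yaw -0.14 1187
roll deg -0.1 top z at peg 0.2852
face x at peg 0.0178 lean deg 0.44 yaw -0.1 1175
roll deg 0.44 top z at peg 0.285
face x at peg 0.0181 lean deg 0.02 yaw -0.14 1185
roll deg 0.08 top z at peg 0.285
face x at peg 0.0181 lean deg -0.11 yaw -0.11 1198
roll deg 2.59 top z at peg 0.2855
t 26.05 pos [0.4368 0.1348 0.3838] jaw -12.41 tilt [-0.0102 -0.0437 -0.999 ] F [-0.13  0.67 -0.42] T [-0.092  0.014 -0.015] w 0.0282 q [ 0.16 -0.22  1.67 -0.04  1.71  0.37]
top y range [-0.0411 -0.0403  0.0769  0.0791] z lo/hi 0.2829644114050002 0.2837181247037204
```

View pics/f.png

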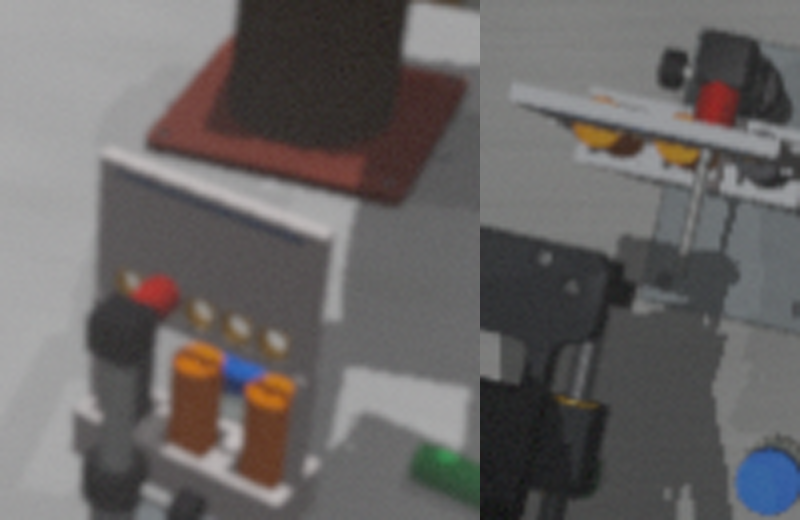

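It hangs level (roll about 0°), stable and free of the robot, with the plate against the collar. Handing in.

```bash
python3 - <<'E'
from station import order
print(order.job_done())
E
```

```text
the job is handed in; nothing more can be done
None
```

The carrier is hanging on the peg by the hole 20 mm from its middle on the steel side, with its plate pushed against the red collar and the gripper clear. I handed the job in at about 26 s.

- **First hang:** it rolled about 2.6°, probably because the peg sat on a flank of the eight-sided hole. I regripped it, felt both sides of the hole to centre it, seated it in the top corner, pushed it to the collar again and let go.
- **Level:** the last three readings gave a roll of −0.1° to 0.4° and a lean of 0° to 0.4°.
- **Forces on the stand:** in the readings I took, the push along the peg was about 5 N and the most I pressed down on the peg was about 9 N. Forces were only read at the end of each move, so short peaks between readings would not show.
- **Collar contact:** the depth image put the plate face about 2 mm short of the collar's nominal 20 mm, which is within calibration error. The plate stopped at the same place on both pushes, with a clear contact force.
- **Cylinders and other things:** the last pictures showed the cylinders in their wells. The other things looked untouched in the pictures, though I did not measure them again and the arm hid part of the table.

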